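# Pin and clip the drive coupling

## Task

Push the brass-headed coupling pin fully home by its head, so that its cross hole comes out past the far side of the blue fork. Then take the clip with the orange grip from the rack, slide its straight leg down through the cross hole and press until its sprung arm snaps round the shank and the clip sits fully home; the sprung fork sinks under the push, so go by feel, gently, and never drive the fork down onto its bottom stop. Let go of the clip, and leave the black-gripped spare clip in the rack and the pale green flask undisturbed.

Things in the scene. Friction and masses are not known exactly. Their poses are not given: they have to be found in the camera images.
- pin_hole (a point): Centre of the vertical cross hole (this frame's z, up) of the steel coupling pin, a level shank 20 mm in diameter along this frame's y. Hole 8 mm (y) by 6.3 mm (x) with flared mouths, in a shallow groove; the mouth is 10 mm above this point. Moves with pin and fork; 95 mm above the bench when nothing presses. The shank ends 16 mm to -y of the hole.
- pin_head (a point): Centre of the outer face of the pin's brass head, a disc 32 mm in diameter, 8 mm thick, on the +y end of the pin, 70 mm from the hole; axes as pin_hole. Push it towards -y of this frame.
- pin (a joint): How far the pin is pushed in (m), towards -y of pin_hole's frame: 0 is backed out, 0.030 is home with the head against the fork. Starts at 0 to 0.014, slides with about 4 N of friction, stays where it is left.
- fork (a joint): How far the blue fork has sunk (m): 0 is up, its rest. It slides straight down, with the pin, against a spring that starts to yield at about 1.5 N and takes 0.4 N more per mm, to its bottom stop at 0.044 (about 19 N), which it must not be driven onto.
- coupling: Grey fixture fixed to the bench, origin under the middle of the fork; axes parallel to pin_hole's. The fork's cheeks, 34 mm long in x, tops 111 mm above the bench, outer faces at y = +24 and -24 mm, hide the hole until the pin is home; then the hole is at y = -38 mm. A guide column 115 mm high stands at x = 62 to 84 mm, y = -30 to 30 mm.
- clip_grip (a point): Centre of the orange grip of the hairpin clip to use: a block 24 (x) by 12 (y) by 26 mm (z, up) atop the clip, which stands upright in a slot of the rack; grip it across its y. Fully home on the shank this point is 46 mm above the hole's centre, the clip's short cross bar resting on the shank. Either way round will do: arm to +x or to -x of the pin.
- clip_tip (a point): Lower tip of the clip's straight leg, 80 mm straight below clip_grip along the clip's -z. The leg and arm are 5 mm wire in the clip's x-z plane. The sprung arm is on the leg's +x side: a round bow that fits the shank, a throat 56 mm below clip_grip and a flared end 67 mm below it, 17 mm to +x.
- clip: The clip with the orange grip; its origin is clip_grip. Its flared arm meets the shank about 18 mm before home, and the throat needs 9 to 14 N (more when pressed faster) to be pushed over the shank; the fork sinks some 20 to 30 mm under that, then springs back up as the clip snaps home. Pressing down slowly with 15 to 16 N always brings it home.
- spare_grip (a point): Centre of the black grip of the spare clip, same shape and size, in the other slot of the rack, to be left there.
- rack: Grey clip rack fixed to the bench, 64 (x) by 150 mm (y), 62 mm high, with a back rest 8 mm wide, 86 mm high at the +x side of each grip; origin under it, midway between its two slots, which run along x at y = +45 and -45 mm, 6.8 mm wide. The clips stand with their leg tips on the slot floors, 10 mm above the bench: lift them over 55 mm to clear the rack.
- flask: Pale green flask with a steel cap, 66 mm in diameter, 210 mm tall, origin under it: leave alone.

How it is judged:
On the way, in this order (a step that is already met when the one before it is completed fails the run):
1. the pin is pushed fully home (value of joint pin above 0.028 m), for 0.2 s.
2. the clip's straight leg is in the pin's cross hole and out at its underside (value of joint pin above 0.028 m and x of clip_tip in the frame of pin_hole between -0.005 and 0.005 m and y of clip_tip in the frame of pin_hole between -0.005 and 0.005 m and z of clip_tip in the frame of pin_hole below -0.014 m), for 0.1 s.
At the end, for the whole second after the job is handed in: Pin home within 2 mm; the orange-gripped clip's leg is through the cross hole and out below, its grip centre 43 to 48.5 mm above the hole's centre (46 is seated, bow round the shank) and within 6 mm sideways; the clip is released and at rest; the spare is in the rack (value of joint pin above 0.028 m and z of clip_grip in the frame of pin_hole between 0.043 and 0.0485 m and x of clip_grip in the frame of pin_hole between -0.006 and 0.006 m and y of clip_grip in the frame of pin_hole between -0.006 and 0.006 m and x of clip_tip in the frame of pin_hole between -0.005 and 0.005 m and y of clip_tip in the frame of pin_hole between -0.005 and 0.005 m and z of clip_tip in the frame of pin_hole below -0.029 m and linear speed of clip below 0.02 m/s and distance between spare_grip and rack below 0.12 m); the robot touches nothing.
It fails at once if the fork is driven down onto its bottom stop (value of joint fork above 0.0425 m).
It fails at once if the spare clip is pulled out of the rack (distance of spare_grip from where it was at the start of the episode above 0.03 m).
It fails at once if the flask is disturbed (distance of flask from where it was at the start of the episode above 0.03 m or angle between flask's own z axis and vertical above 0.3 rad).
It also fails if it takes over 67 s, if anything falls off the work surface, if the arm or the gripper's body presses on something with over 40 N, if the wrist force passes 120 N, or if a joint passes its speed limit or range.

## Robot

A 6-joint arm with a two-finger parallel gripper is mounted at the origin on the work surface. World frame = base frame: x ahead of the robot, y to its left, z up, the work surface at z = 0. Lengths are in m, angles in rad, forces in N, time in s.
With the tool pointing down it reaches from about 0.4 to 0.925 m from the base axis. Payload 12.5 kg.
Tool frame: the origin (TCP) lies midway between the tips of the shut fingers; the grasp point (between the pads) lies 19 mm behind it (tcp_to_grasp is the distance from the TCP to the grasp point, in m); z points along the fingers, y is the line along which they close (so a half turn about z gives the same grasp; the last joint's range is limited). The gripper opens to 95 mm and grips with 3 to 60 N. Pads are 20 mm wide; open, the fingers measure 119 mm over their backs; the gripper's body (75 mm by 180 mm) begins 59 mm behind the grasp point.
Start: joints at [1.138, 0.491, 1.559, -0, 1.092, -0.106], TCP at [0.201, 0.592, 0.215] pointing down, gripper open.
Joint ranges: [-3.1, 3.1], [-0.84, 2.19], [0.05, 2.79], [-1.13, 4.28], [0.06, 2.93], [-2.69, 2.69]. Speed limits (rad/s): [2.22, 2.22, 2.79, 3.14, 3.14, 3.14].

## Interface

Orientations are given as a unit quaternion [x, y, z, w].
In Python, from bench import movep, move_l, movej, command_gripper, sleep, solve_ik, grab_frame, get_calibration, MotionError, sign_off, current_clock, current_joints, current_joint_vel, current_joint_efforts, current_position, current_tcp_rot, current_wrist_force, current_moment, current_finger_gap, current_grasp_force, tcp_to_grasp gives the robot as it stands. The module is installed in compiled form; this text tells all that it offers. Calls block until the motion is done:
- movep(position, orientation): joint-space move of the TCP to a pose.
- move_l(position, feed=0.15, attitude=None, contact_N=None): straight line of the TCP; attitude=None keeps the orientation; feed is the mean speed in m/s. With contact_N (N) it stops when the force on the tool has changed by that much, and returns True; else False.
- movej(angles): joint-space move.
- command_gripper(opening, grip_force=None): opening from 0.0 (shut) to 1.0 (fully open); grip_force is the grip in N (None keeps the last); returns when the fingers have stopped.
- sleep(seconds).
- solve_ik(position, orientation): joint angles nearest the present ones, or None.
- grab_frame(name): name is "scene" or "top" or "wrist"; returns (picture, depth): 400x640x3 uint8, red, green, blue; 400x640 float32, m along the optical axis (not along the pixel's ray), 0 where there is no reading.
- get_calibration(name): a dict with "fovy" (degrees; the focal length in pixels is half the picture's height over the tangent of half this angle, whatever the lens; pixels are square), "cx", "cy" (the principal point, pixels), "dist_coeffs" ([k1, k2, p1, p2, k3] as OpenCV has them; the pictures are not rectified), "R" (3x3) and "t" (3): a world point X has camera coordinates R X + t; the wrist camera has in their place "tool_from_camera" (4x4, takes a point from camera to tool coordinates, whose origin is the TCP and whose axes are the flange's). Camera axes: x right, y down, z forward; pixel columns grow to the right and rows downward; lengths in m; the calibration is good to about 2 mm. A picture is of the moment at which its call begins: read the wrist's pose just before it. get_calibration takes no time and is no camera call.
A pose or a line that the arm cannot do raises MotionError and nothing moves.
- sign_off(): hands the job in; it is judged then, once.
Readings, each from a call of its own:
- current_clock(): time.
- current_joints(): joint angles.
- current_joint_vel(): joint speeds.
- current_joint_efforts(): joint torques, N m.
- current_position(): TCP position.
- current_tcp_rot(): TCP orientation.
- current_wrist_force(): force on the tool from outside, world axes, zero at the start.
- current_moment(): the same for the moment, N m.
- current_finger_gap(): opening from 0.0 (shut) to 1.0 (fully open).
- current_grasp_force(): force on a finger pad.
Only numpy, scipy, OpenCV 4.12 (cv2) and the standard library are available. Lean on these libraries where they do the work, as an engineer would, in place of code of your own. Each camera call takes 0.05 s, during which the arm holds its last target. There are 200 camera calls.

## Working session

There is one attempt and no reset: what is moved stays moved. The work goes in short steps, each a Python script; the robot and the scene stay as the last script left them, time stands still between calls to the robot, and variables do not carry over. Pictures are saved under pics/ and viewed, at most 10 in all, crops included, and the job is handed in when it is done.

```bash
mkdir -p pics; cat > h.py <<'E'
import numpy as np, cv2
from bench import *
from scipy.spatial.transform import Rotation as Ro
def cal(n):
    c=get_calibration(n); f=200/np.tan(np.radians(c["fovy"])/2)
    K=np.array([[f,0,c["cx"]],[0,f,c["cy"]],[0,0,1]]); D=np.array(c["dist_coeffs"],float)
    if n=="wrist":
        T=np.eye(4);T[:3,:3]=Ro.from_quat(current_tcp_rot()).as_matrix();T[:3,3]=current_position()
        M=T@np.array(c["tool_from_camera"])
    else:
        M=np.eye(4);R=np.array(c["R"]);M[:3,:3]=R.T;M[:3,3]=-R.T@np.array(c["t"])
    return K,D,M
def cloud(n):
    K,D,M=cal(n); im,d=grab_frame(n)
    v,u=np.mgrid[0:400,0:640]
    p=cv2.undistortPoints(np.stack([u.ravel(),v.ravel()],1).astype(np.float32)[:,None],K,D)[:,0]
    z=d.ravel(); P=np.c_[p*z[:,None],z]@M[:3,:3].T+M[:3,3]; P[z==0]=np.nan
    return im,P.reshape(400,640,3)
def save(n,im,P=None):
    cv2.imwrite(f"pics/{n}.png",im[...,::-1])
    if P is not None: np.save(f"pics/{n}.npy",P)
E
python3 - <<'E'
from h import *
for n in("top","scene"):
    im,P=cloud(n); save(n,im,P)
im=np.vstack([cv2.imread("pics/top.png"),cv2.imread("pics/scene.png")])
cv2.imwrite("pics/both.png",cv2.resize(im,(480,600)))
print(current_clock(),current_wrist_force())
E
```

```text
0.1 [-0.66625993 -0.40308988  0.2315527 ]
```

View pics/top.png

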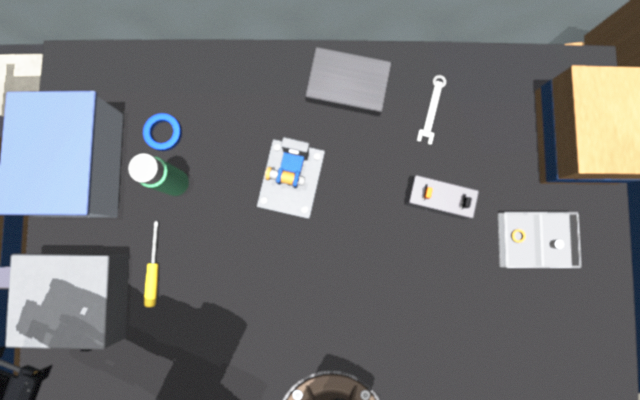

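View pics/scene.png

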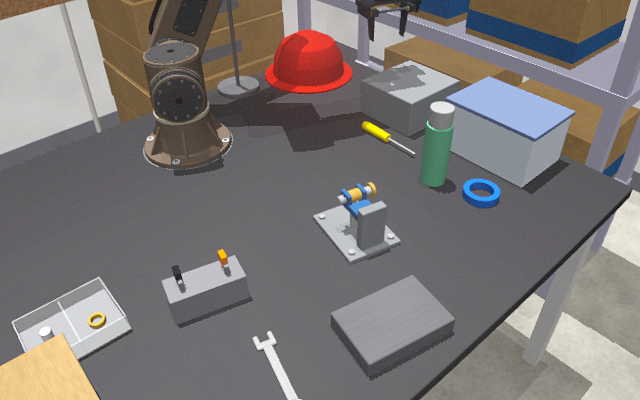

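```bash
python3 - <<'E'
import numpy as np,cv2
P=np.load("pics/top.npy");im=cv2.imread("pics/top.png")
a=cv2.resize(im[130:225,250:335],None,fx=5,fy=5,interpolation=2)
b=cv2.resize(im[170:220,405:483],None,fx=5,fy=5,interpolation=2)
s=cv2.imread("pics/scene.png")
c=cv2.resize(s[175:265,310:405],None,fx=3.6,fy=3.6,interpolation=2)
o=np.zeros((600,800,3),np.uint8);o[:475,:425]=a;o[:250,425-15:800]=b[:,:390];o[260:260+c.shape[0],440:440+c.shape[1]]=c
cv2.imwrite("pics/crop.png",o)
for u,v in[(270,173),(287,178),(292,165),(294,145),(300,181),(429,192),(467,201),(420,200),(261,208),(309,214),(147,165),(277,143),(323,152)]: print(u,v,P[v,u].round(4))
hsv=cv2.cvtColor(im,cv2.COLOR_BGR2HSV)
z=P[...,2]
for n,(x0,x1,y0,y1,l,h) in dict(orange=(415,440,182,202,0.1,.2),black=(455,475,192,212,.1,.2),rack=(405,483,170,220,.05,.07),col=(275,315,130,160,.105,.125),base=(250,330,130,225,.004,.03)).items():
    m=np.zeros(z.shape,bool);m[y0:y1,x0:x1]=True;m&=(z>l)&(z<h);p=P[m]
    print(n,len(p),p.mean(0).round(4) if len(p) else '', (cv2.minAreaRect((p[:,:2]*1000).astype(np.float32)) if len(p)>3 else ''))
E
```

```text
270 173 [0.5826 0.139  0.1069]
287 178 [0.5717 0.1014 0.107 ]
292 165 [0.6045 0.0916 0.0873]
294 145 [0.6433 0.0863 0.118 ]
300 181 [0.5658 0.0728 0.1025]
429 192 [ 0.5436 -0.2138  0.1013]
467 201 [ 0.5239 -0.2983  0.1024]
420 200 [ 0.5297 -0.2035  0.062 ]
261 208 [0.5138 0.1697 0.001 ]
309 214 [0.4993 0.0526 0.0106]
147 165 [0.58   0.3725 0.2089]
277 143 [0.6735 0.1325 0.0099]
323 152 [0.6514 0.0195 0.012 ]
orange 51 [ 0.5432 -0.2137  0.1021] ((542.645263671875, -213.3199462890625), (11.674670219421387, 22.973630905151367), 75.35320281982422)
black 43 [ 0.522  -0.3004  0.1023] ((521.4818725585938, -300.32818603515625), (11.373668670654297, 23.9012508392334), 75.99124145507812)
rack 1616 [ 0.5377 -0.2565  0.0609] ((538.2391967773438, -258.9541015625), (151.1634521484375, 65.17017364501953), 76.55134582519531)
col 286 [0.6438 0.0859 0.1127] ((642.3457641601562, 86.34463500976562), (59.822898864746094, 28.290409088134766), 77.89042663574219)
base 2532 [0.5699 0.0976 0.0108] ((600.685791015625, 109.42188262939453), (170.02284240722656, 206.91815185546875), 73.22464752197266)
```

View pics/crop.png

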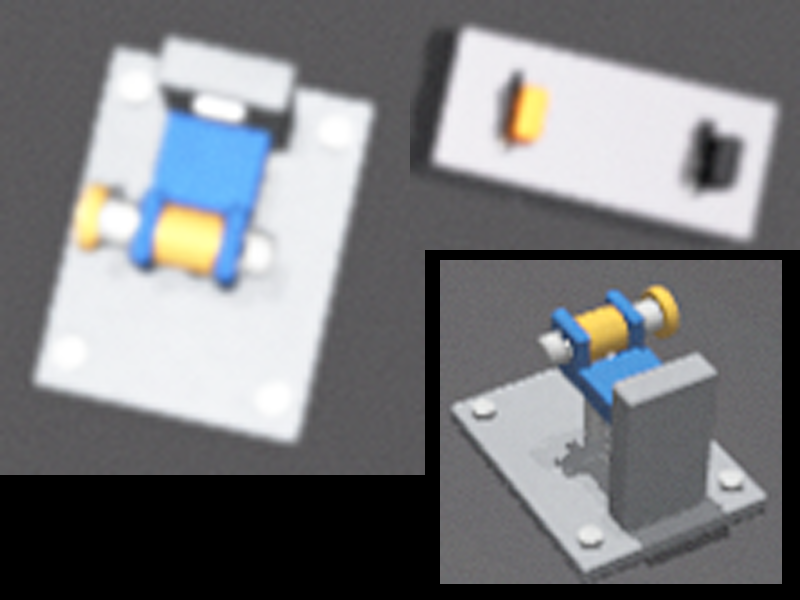

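```bash
cat >> h.py <<'E'
YAW=np.radians(-13.8)
def q(yaw=YAW,flip=False): # tool z down, tool y along +/-(pin y)
    c,s=np.cos(yaw),np.sin(yaw); k=-1 if flip else 1
    y=np.array([-s,c,0])*k; z=np.array([0,0,-1.]); x=np.cross(y,z)
    return Ro.from_matrix(np.c_[x,y,z]).as_quat()
E
python3 - <<'E'
from h import *
print(get_calibration("wrist")["tool_from_camera"],tcp_to_grasp if not callable(tcp_to_grasp) else tcp_to_grasp())
for f in(0,1):print(solve_ik([.575,.12,.34],q(flip=f)),solve_ik([.54,-.21,.2],q(flip=f)))
E
```

```text
[[ 1.04372838e-03 -9.64168268e-01 -2.65289391e-01  7.47492947e-02]
 [ 9.99999435e-01  9.52953882e-04  4.70881620e-04  1.10670756e-03]
 [-2.01200560e-04 -2.65289733e-01  9.64168718e-01 -1.69382447e-01]
 [ 0.00000000e+00  0.00000000e+00  0.00000000e+00  1.00000000e+00]] 0.0188
[ 9.33143642e-02  3.37548411e-01  1.47057571e+00 -4.44089210e-16
  1.33346854e+00 -1.23662653e+00] [-4.84877049e-01  4.41485026e-01  1.69096086e+00 -4.44089210e-16
  1.00914677e+00 -1.81481794e+00]
[ 9.33143642e-02  3.37548411e-01  1.47057571e+00 -4.44089210e-16
  1.33346854e+00  1.90496613e+00] [-4.84877049e-01  4.41485026e-01  1.69096086e+00 -4.44089210e-16
  1.00914677e+00  1.32677471e+00]
```

```bash
python3 - <<'E'
from h import *
p=current_position(); move_l([p[0],p[1],.36],feed=.25)
movep([.575,.13,.36],q()); move_l([.565,.13,.29],feed=.2); command_gripper(0.0,20)
im,P=cloud("wrist"); save("w1",im,P); print(current_clock(),current_wrist_force())
z=P[...,2]
g=(z>.105)&(z<.125)
print(P[g].min(0),P[g].max(0))
E
```

```text
5.0333 [-0.25141698 -0.01536473 -0.55449101]
[0.4901648  0.06192891 0.10500849] [0.74949786 0.52915216 0.12497852]
```

View pics/w1.png

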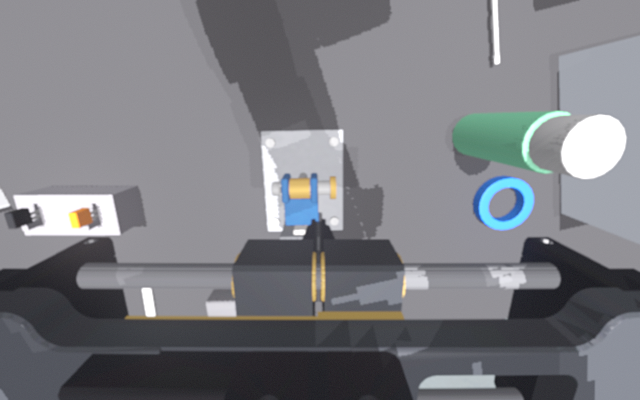

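```bash
python3 - <<'E'
from h import *
P=np.load("pics/w1.npy");im=cv2.imread("pics/w1.png")
print(P[187,270:342:3].round(4))
b=P[128:232,258:348].reshape(-1,3)
m=(b[:,2]>.005)&(b[:,2]<.016);print("base",m.sum(),cv2.minAreaRect((b[m][:,:2]*1000).astype(np.float32)))
m=(b[:,2]>.09)&(b[:,2]<.13);c=b[m]; print("top",m.sum())
ax=np.array([-np.sin(YAW),np.cos(YAW)]); xx=np.array([np.cos(YAW),np.sin(YAW)])
sub=P[175:200,268:345]; hsv=cv2.cvtColor(im,cv2.COLOR_BGR2HSV)[175:200,268:345]
br=(hsv[...,0]>12)&(hsv[...,0]<28)&(hsv[...,1]>120)
uu=np.arange(268,345)[None,:]*np.ones((25,1))
for n,m in(("head",br&(uu>326)),("mid",br&(uu<312)),):
    p=sub[m]; print(n,m.sum(),p.mean(0),(p[:,:2]@ax).min(),(p[:,:2]@ax).max(),(p[:,:2]@xx).mean(),p[:,2].max())
cv2.imwrite("pics/w1c.png",cv2.resize(im[120:240,250:350],None,fx=5,fy=5,interpolation=2))
E
```

```text
[[0.5814 0.045  0.0092]
 [0.5637 0.0707 0.104 ]
 [0.5645 0.0747 0.1046]
 [0.5661 0.0779 0.1016]
 [0.5656 0.083  0.1083]
 [0.5664 0.087  0.1092]
 [0.5673 0.0907 0.109 ]
 [0.5684 0.0943 0.1082]
 [0.5693 0.0981 0.1083]
 [0.5705 0.1018 0.1073]
 [0.5712 0.1057 0.108 ]
 [0.572  0.1095 0.1085]
 [0.5732 0.1132 0.1075]
 [0.5738 0.1171 0.1088]
 [0.5746 0.121  0.1097]
 [0.5752 0.1248 0.1108]
 [0.5778 0.1281 0.1036]
 [0.5789 0.132  0.1033]
 [0.5795 0.1358 0.1046]
 [0.5807 0.1396 0.1034]
 [0.5818 0.1435 0.103 ]
 [0.5809 0.1473 0.1102]
 [0.582  0.1511 0.1092]
 [0.6081 0.1565 0.0117]]
base 5068 ((586.631591796875, 101.56294250488281), (130.4677734375, 169.04745483398438), 77.50788116455078)
top 1509
head 62 [0.58188615 0.14696602 0.1075576 ] 0.27915257085366524 0.28340281049524724 0.5300332753266311 0.11134943474706488
mid 243 [nan nan nan] nan nan nan nan
```

View pics/w1c.png

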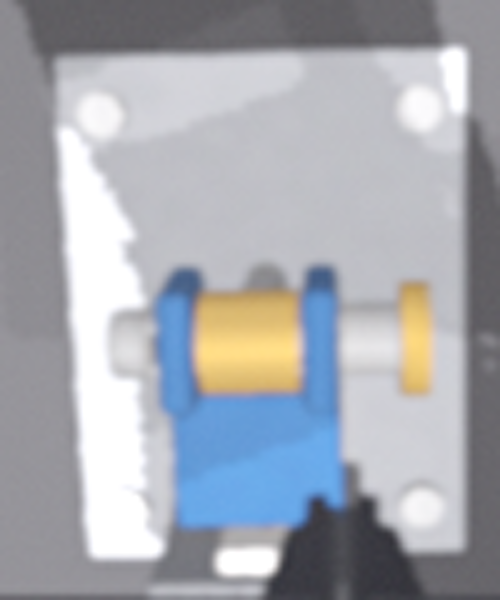

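```bash
sed -i 's/-13.8/-12.9/' h.py; python3 - <<'E'
from h import *
ax=np.array([-np.sin(YAW),np.cos(YAW),0])
f=np.array([.582,.1525,.086]); s=f+.035*ax
move_l(s+[0,0,.1],feed=.2,attitude=q()); move_l(s,feed=.15)
print(move_l(f-.03*ax,feed=.025,contact_N=14),current_wrist_force())
p=current_position(); print(p,(p-f)@ax,current_clock())
s=p+.03*ax; move_l(s,feed=.15); 
move_l([s[0],s[1],.29],feed=.25);move_l([.53,.075,.25],feed=.25);command_gripper(.45)
im,P=cloud("wrist"); save("w2",im,P); print(current_clock())
cv2.imwrite("pics/w2c.png",cv2.resize(im[80:230,230:410,::-1],None,fx=4,fy=4,interpolation=2))
E
```

```text
True [0.8505119  4.65683802 1.91093887]
[0.57994892 0.14246688 0.08601367] -0.010237799134516973 8.3083
11.175
```

View pics/w2c.png

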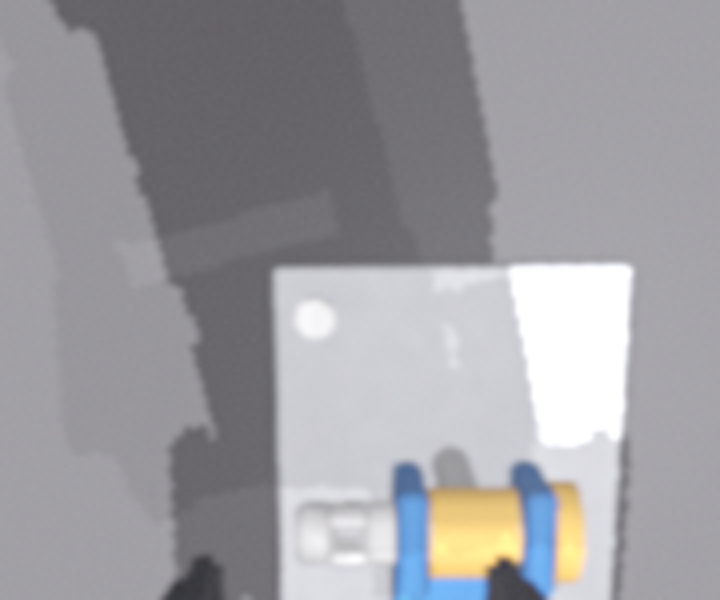

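```bash
cat >> h.py <<'E'
def ray(n,uv,z,M=None):
    K,D,M0=cal(n); M=M0 if M is None else M
    p=cv2.undistortPoints(np.array([[uv]],np.float32),K,D)[0,0]
    d=M[:3,:3]@[p[0],p[1],1]; o=M[:3,3]; return o+d*(z-o[2])/d[2]
E
python3 - <<'E'
from h import *
P=np.load("pics/w2.npy");im=cv2.imread("pics/w2.png")
print("hole",ray("wrist",(317.5,213.2),.104),P[213,316:320])
print("end",ray("wrist",(230+296/4,80+533/4),.1),"head",ray("wrist",(230+584/4,80+533/4),.105))
# scene for clip from wrist: go above clip and look
move_l([.53,-.0,.3],feed=.3)
movep([.50,-.205,.27],q(np.radians(-13.5))); command_gripper(.5)
im,P=cloud("wrist"); save("w3",im,P); print(current_clock())
hsv=cv2.cvtColor(im,cv2.COLOR_RGB2HSV); z=P[...,2]
o=(hsv[...,0]>5)&(hsv[...,0]<28)&(hsv[...,1]>150)&(z>.098)&(z<.109)
o&=(np.abs(P[...,1]+.213)<.05)
print(o.sum(),P[o].mean(0),cv2.minAreaRect((P[o][:,:2]*1000).astype(np.float32)))
cv2.imwrite("pics/w3c.png",cv2.resize(im[90:290,200:440,::-1],None,fx=3,fy=3,interpolation=2))
E
```

```text
hole [0.56459363 0.0679353  0.104     ] [[0.59503089 0.05859372 0.01217609]
 [0.59577008 0.06000752 0.0110123 ]
 [0.59660338 0.06140938 0.00957727]
 [0.59618812 0.06308706 0.01181688]]
end [0.56236316 0.0516578  0.1       ] head [0.57992108 0.13609893 0.105     ]
12.8917
132 [ 0.54228446 -0.21128573  0.10197574] ((542.7115478515625, -211.22225952148438), (9.029187202453613, 22.0350341796875), 76.51715087890625)
```

View pics/w3c.png

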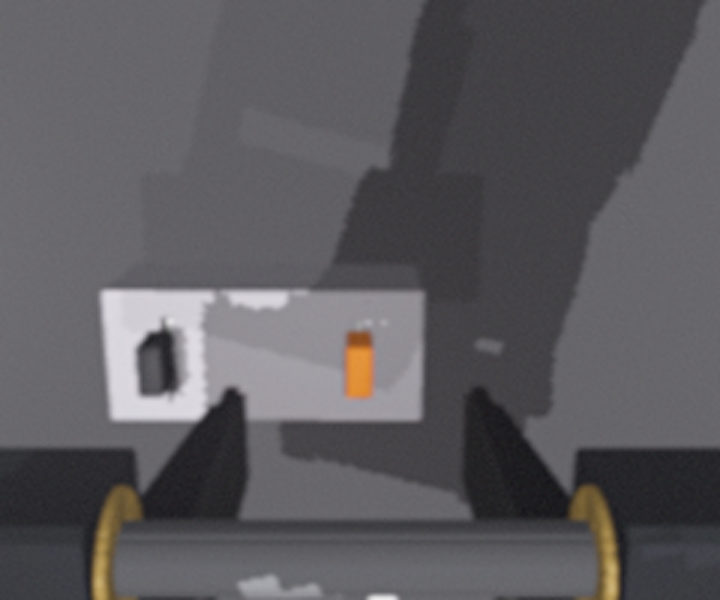

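```bash
python3 - <<'E'
from h import *
Q=q(np.radians(-13.5))
move_l([.5425,-.2123,.13],feed=.2,attitude=Q); move_l([.5425,-.2123,.076],feed=.08)
command_gripper(0.0,40); print(current_finger_gap()*95,current_grasp_force())
move_l([.5425,-.2123,.19],feed=.12); print(current_finger_gap()*95,current_wrist_force())
movep([.5645,.0675,.215],q(np.radians(-12.3)))
move_l([.5645,.0675,.183],feed=.1); sleep(.2)
K,D,M=cal("wrist"); np.save("pics/M4.npy",M)
im,P=cloud("wrist"); save("w4",im,P); print(current_clock(),current_position(),current_wrist_force())
cv2.imwrite("pics/w4c.png",cv2.resize(im[100:300,220:420,::-1],(600,600),interpolation=2))
E
```

```text
11.926806023412992 39.9999475479126
11.682822261418274 [ 0.44627602  0.49009985 -0.31487583]
18.175 [0.56473993 0.06743065 0.18358224] [-0.26962505  0.84881855 -0.25039321]
```

View pics/w4c.png

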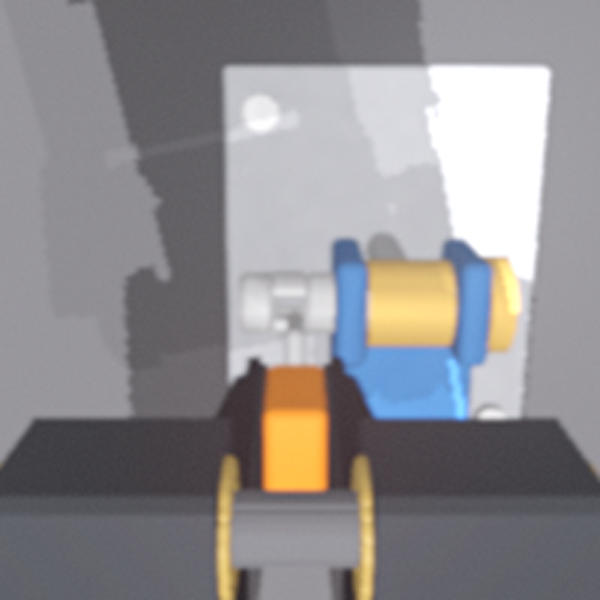

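```bash
python3 - <<'E'
from h import *
A=np.mean([grab_frame("wrist")[0].astype(float) for _ in range(6)],0); np.save("pics/A5.npy",A)
c=A[182:227,292:342].clip(0,255).astype(np.uint8); print(current_clock())
c=cv2.normalize(c,None,0,255,cv2.NORM_MINMAX)
c=cv2.resize(c,None,fx=13,fy=13,interpolation=cv2.INTER_NEAREST)
for i in range(0,50,5): cv2.putText(c,str(292+i),(i*13,10),0,.35,(255,0,0))
for i in range(0,45,5): cv2.putText(c,str(182+i),(0,i*13+10),0,.35,(255,0,0))
cv2.imwrite("pics/w5c.png",c[...,::-1])
g=A.mean(2)
for u in(303,304,306,307,326,328): print(u,g[184:216,u].round().astype(int))
for v in(192,194,196,198,214,217):print(v,g[v,298:334].round().astype(int))
E
```

```text
18.475
303 [195 195 195 195 196 196 190 175 174 186 195 201 206 210 215 220 224 227
 228 229 229 227 222 216 209 199 190 189 193 195 196 201]
304 [195 195 195 195 196 196 190 174 171 183 194 201 206 209 214 219 224 228
 230 231 230 227 223 217 210 201 191 190 194 195 196 202]
306 [195 195 195 195 195 196 190 172 166 178 189 197 204 209 214 218 223 227
 232 234 233 228 224 220 214 204 194 192 195 196 200 208]
307 [196 195 195 195 196 196 189 171 165 176 187 194 202 209 214 218 222 226
 231 234 234 229 224 220 215 206 196 193 195 196 201 211]
326 [198 198 198 198 198 198 192 178 176 186 196 203 209 215 220 223 224 225
 226 228 229 226 220 215 212 202 191 188 193 196 197 197]
328 [197 197 196 196 195 195 189 178 177 186 196 203 209 215 220 223 225 225
 227 228 229 227 220 216 212 204 192 186 189 192 192 193]
192 [195 188 177 171 173 174 171 169 166 165 163 162 165 168 169 169 169 169
 169 169 169 169 170 171 171 172 174 176 176 176 177 175 161 143 137 147]
194 [193 184 176 184 193 195 194 192 189 187 182 178 178 185 191 193 192 192
 192 193 192 193 190 185 181 187 194 196 196 196 196 194 184 161 143 147]
196 [194 188 186 195 203 206 206 205 204 202 198 194 196 208 217 218 219 218
 218 218 218 218 215 206 196 199 207 209 209 209 209 207 196 171 147 147]
198 [193 193 196 206 213 215 214 214 214 214 211 204 203 210 217 219 219 219
 219 219 219 219 217 210 204 210 218 220 220 220 220 219 208 182 152 147]
214 [196 196 196 195 195 196 196 198 200 201 201 203 205 207 209 207 199 196
 207 218 220 214 204 200 205 211 207 199 197 196 192 172 136 120 134 150]
217 [210 211 211 213 214 213 211 210 211 213 215 215 215 214 214 211 202 197
 206 217 219 214 204 199 203 204 199 197 197 197 193 172 139 124 136 149]
```

View pics/w5c.png

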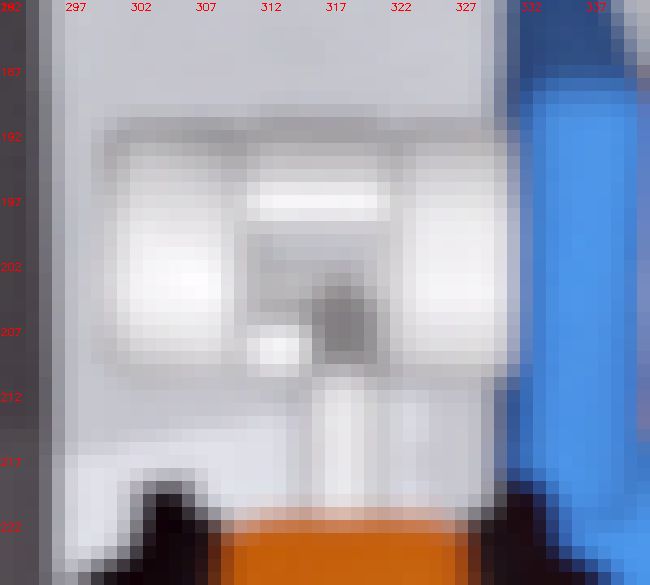

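```bash
python3 - <<'E'
from h import *
K,D,M=cal("wrist"); print(K[0,0],K[0,2],K[1,2],D)
def proj(X):
    Y=np.linalg.inv(M)@np.r_[X,1]; return cv2.projectPoints(Y[None,:3],np.zeros(3),np.zeros(3),K,D)[0].ravel().round(1), Y[2].round(3)
p=current_position(); R=Ro.from_quat(current_tcp_rot()).as_matrix()
for dz in(.066,.056,.046,.02,-.001): print(dz,[proj(p+R@[dx,0,dz])[0] for dx in(-.003,0,.003)])
print("axis",ray("wrist",(315.9,200.7),.095),"top/bot edges",ray("wrist",(305,190.5),.095),ray("wrist",(305,210.9),.095))
h=ray("wrist",(315.9,200.7),.095); print("mouth",proj(h+[0,0,.01]),proj(h))
P=np.load("pics/w4.npy"); print((P[198:222:2,312:324:2,2]*1000).round())
E
```

```text
278.40431266802506 318.0240479428188 194.5436112991785 [-0.01054671  0.          0.          0.          0.        ]
0.066 [array([316.6, 208.5]), array([316.6, 205.3]), array([316.6, 202. ])]
0.056 [array([316.6, 212.2]), array([316.6, 208.8]), array([316.6, 205.5])]
0.046 [array([316.5, 216.1]), array([316.5, 212.7]), array([316.5, 209.2])]
0.02 [array([316.3, 228.2]), array([316.3, 224.4]), array([316.3, 220.5])]
-0.001 [array([316.2, 240.4]), array([316.2, 236.2]), array([316.1, 232. ])]
axis [0.56669499 0.06626843 0.095     ] top/bot edges [0.55455403 0.05826508 0.095     ] [0.57458234 0.05366276 0.095     ]
mouth (array([315.8, 203.8]), np.float64(0.259)) (array([315.9, 200.7]), np.float64(0.269))
[[101. 101. 102. 103. 101. 103.]
 [101.  13.  11.  13.  10. 101.]
 [101.  90.  89.  89.  91. 103.]
 [102.  91.  92. 122. 120. 102.]
 [100. 101. 123. 126. 126. 102.]
 [102. 102. 130. 131. 131. 100.]
 [100. 100. 161. 161. 160.  11.]
 [ 11.  11. 162. 163. 162.  11.]
 [ 12.  11. 161. 163. 163.  11.]
 [ 12.  11. 162. 163. 163.  14.]
 [ 12.  11. 162. 162. 163.  11.]
 [ 11.  12. 163. 162. 162.  10.]]
```

```bash
python3 - <<'E'
from h import *
Yw=np.radians(-12.4); xx=np.array([np.cos(Yw),np.sin(Yw),0]); ax=np.array([-np.sin(Yw),np.cos(Yw),0])
Ps=np.array([cloud("wrist")[1] for _ in range(6)]); P=np.nanmedian(Ps,0)
h=ray("wrist",(315.9,200.7),.095)
for v in range(203,211): 
    p=P[v,316:321]; print(v,(p@xx-h@xx).round(4)*1e3,(p[:,2]*1e3).round(1))
t=ray("wrist",(318.1,205.2),.1175); print("tip rel hole",(t-h)@xx,(t-h)@ax)
# shank cylinder fit from depth, cols 301-308, 323-328
p=np.vstack([P[193:209,301:308].reshape(-1,3),P[193:209,324:329].reshape(-1,3)]); p=p[(p[:,2]>.09)]
x=(p-h)@xx
from scipy.optimize import least_squares
r=least_squares(lambda s:np.hypot(x-s[0],p[:,2]-s[1])-.01,[0,.095],loss="soft_l1",f_scale=.001); print(r.x,len(p))
# yaw of shank by rows
print(current_clock())
E
```

```text
203 [3.7 3.9 3.8 3.8 3.8] [90.5 90.  90.1 90.1 90.3]
204 [ 4.5 -4.2 -4.7 -4.7 -4.4] [ 91.3 119.3 120.9 120.8 119.8]
205 [-3.5 -4.3 -4.6 -4.6 -4.4] [120.1 122.4 123.5 123.3 122.6]
206 [-3.5 -4.2 -4.6 -4.6 -4.3] [122.7 125.  126.3 126.2 125.2]
207 [-3.7 -4.4 -4.8 -4.6 -4.2] [126.3 128.2 129.8 129.  127.8]
208 [-3.5 -4.3 -4.5 -4.7 -4.1] [128.3 130.8 131.6 132.  130.1]
209 [ -3.4 -13.  -13.1 -13.3  -4.2] [130.7 159.4 159.9 160.6 133.1]
210 [-12.6 -12.8 -12.8 -12.9 -12.7] [160.7 161.2 161.2 161.5 160.8]
tip rel hole -0.0025823645320829885 0.0021054882541612333
[0.0004224  0.09405468] 192
18.775<stdin>:3: RuntimeWarning: All-NaN slice encountered
```

```bash
python3 - <<'E'
from h import *
Yw=np.radians(-12.4); xx=np.array([np.cos(Yw),np.sin(Yw),0]); ax=np.array([-np.sin(Yw),np.cos(Yw),0])
p=current_position()+.0025*xx-.0021*ax
move_l(p,feed=.03,attitude=q(Yw)); sleep(.2)
print(current_position()-p,current_wrist_force())
p[2]=.150
print(move_l(p,feed=.02,contact_N=2.5),current_position(),current_wrist_force(),current_clock())
E
```

```text
[-3.19974286e-05 -6.81030464e-06 -3.61643886e-05] [ 0.2182606   0.50973414 -0.65693377]
False [0.56653046 0.06492089 0.15009938] [-0.04038971 -0.19430338 -0.38865185] 21.0333
```

```bash
cat > press.py <<'E'
from h import *
def F(n=4): 
    return np.mean([(sleep(.02),current_wrist_force())[1] for _ in range(n)],0)
p=current_position(); b=F(8); log=[]; z=p[2]
while z>.1065:
    z-=.001; move_l([p[0],p[1],z],feed=.012); f=F()-b
    log.append((round(z*1e3,1),f.round(1).tolist()))
    if f[2]>15.5 or np.hypot(*f[:2])>10: break
    if len(log)>6 and f[2]<log[-2][1][2]-2 and z<.13: break
print(log,current_clock())
E
python3 press.py
```

```text
[(np.float64(149.1), [0.0, -0.3, 0.1]), (np.float64(148.1), [-0.1, 0.2, -0.3]), (np.float64(147.1), [-0.1, 0.9, -0.3]), (np.float64(146.1), [1.4, 0.1, 0.3]), (np.float64(145.1), [2.4, -0.4, 1.1]), (np.float64(144.1), [3.1, -0.7, 1.7]), (np.float64(143.1), [3.3, -0.4, 2.3]), (np.float64(142.1), [3.8, -0.3, 2.6]), (np.float64(141.1), [4.3, -0.7, 3.3]), (np.float64(140.1), [4.0, -0.5, 3.6]), (np.float64(139.1), [5.3, -1.2, 3.3]), (np.float64(138.1), [5.0, -0.9, 4.1]), (np.float64(137.1), [5.3, -0.7, 4.3]), (np.float64(136.1), [5.7, -0.8, 4.8]), (np.float64(135.1), [5.7, -1.1, 5.2]), (np.float64(134.1), [6.4, -1.0, 5.1]), (np.float64(133.1), [6.4, -1.1, 5.1]), (np.float64(132.1), [5.6, -0.7, 5.8]), (np.float64(131.1), [6.3, -1.0, 5.8]), (np.float64(130.1), [6.1, -1.4, 5.3]), (np.float64(129.1), [6.9, -1.5, 5.8]), (np.float64(128.1), [7.2, -1.4, 5.4]), (np.float64(127.1), [2.1, -0.1, 0.7])] 28.45
```

```bash
sed -i 's/.1065/.1215/' press.py; python3 press.py; python3 - <<'E'
from h import *
p=current_position(); move_l([p[0],p[1],.1268],feed=.03); sleep(.3); print(current_wrist_force(),current_position())
im,P=cloud("wrist"); save("w6",im,P)
print((np.nanmedian(P[193:200,301:308,2])), (P[196:222:2,310:324:2,2]*1000).round())
print(current_clock(),current_finger_gap()*95)
cv2.imwrite("pics/w6c.png",cv2.resize(im[150:270,260:380,::-1],(600,600),interpolation=2))
E
```

```text
[(np.float64(125.6), [-0.5, -0.5, 0.5]), (np.float64(124.6), [-0.2, -0.2, 1.0]), (np.float64(123.6), [-1.0, -0.8, 1.4]), (np.float64(122.6), [-0.8, -0.2, 2.0]), (np.float64(121.6), [-1.5, -0.6, 1.9]), (np.float64(120.6), [-0.9, -0.4, 2.5])] 30.5167
[2.62555334 0.02101144 0.76408915] [0.56593652 0.06494104 0.12676598]
0.011608308045950755 [[ 11.  12.  12.  12.  11.  11.  10.]
 [ 12.  11.  11.  12.  11.  13.  11.]
 [ 12.  11.  11.  12.  13.  11.  11.]
 [ 10.  12.  11.  11.  12.  13.  11.]
 [ 11.  10.  12.  12.  64.  64.  12.]
 [ 12.  12.  12.  67.  69.  68.  12.]
 [ 95.  89.  97.  96.  95.  96.  95.]
 [ 96.  95.  98. 103. 105. 106.  98.]
 [ 99.  99. 100. 105. 106. 105. 100.]
 [100. 100. 101. 105. 107. 106. 103.]
 [102. 101. 100. 105. 106. 105. 101.]
 [102. 101.  12. 105. 106. 105.  11.]
 [103. 102.  11. 106. 106. 105.  12.]]
31.225 12.103439938249437
```

View pics/w6c.png

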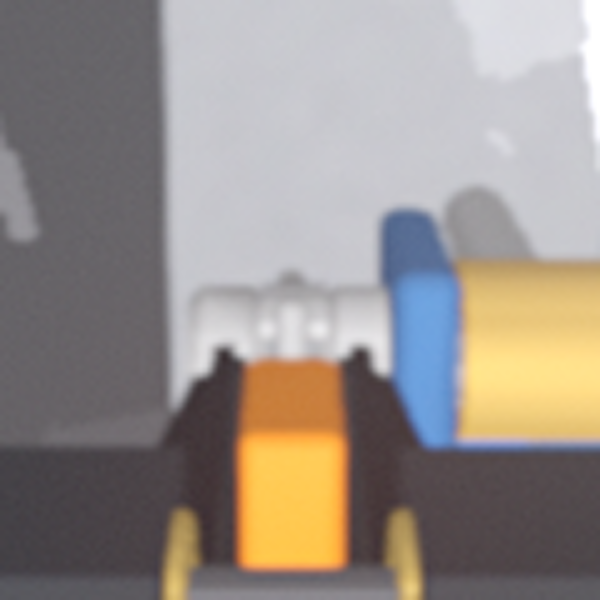

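The cross bar rests on the shank and the tip shows below it at z ≈ 64 mm, so the clip is seated. I'll release it.

```bash
python3 - <<'E'
from h import *
command_gripper(.35); sleep(.2); p=current_position()
move_l([p[0],p[1],.26],feed=.12); sleep(.3)
im,P=cloud("wrist"); hsv=cv2.cvtColor(im,cv2.COLOR_RGB2HSV); z=P[...,2]
o=(hsv[...,0]>5)&(hsv[...,0]<28)&(hsv[...,1]>150)&(z>.145)&(z<.165)&(np.abs(P[...,1]-.066)<.03)
print(o.sum(),np.median(P[o],0),current_clock(),current_wrist_force())
E
```

```text
190 [0.56608299 0.06620922 0.15323874] 33.65 [-0.75857641  0.328301   -0.83201273]
```

```bash
python3 -c "
from bench import *
print(sign_off())"
```

```text
the job is handed in; nothing more can be done
None
```

I pushed the pin home, snapped the orange-gripped clip fully home and let go of it; the grip top measured 153 mm against 154 mm expected. I never touched the spare clip or the flask. The job was handed in at about 34 s, but `sign_off()` returned no verdict.

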